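# Change over the filter test slides

### The job

Three alike test slides stand on the bench. First hook a fingertip behind the lip of the carrier whose filter module sits under the probe bridge and draw it fully out to its front stop; then push the carrier whose module is waiting in front of its bridge fully home, so that this module comes under the bridge. Leave the empty carrier and everything else alone; grasp, pinch and lift nothing, do not press on the modules, keep both modules seated in their nests, and finish clear of everything.

Things in the scene. Friction and masses are not known exactly. Their poses are not given: they have to be found in the camera images.
- tester_a: metal test slide, fixed; base 84 mm wide, x -122 to 95 mm. Origin: base underside on the lane's centre line; x along the rail away from the robot, z up. Rails at y +-37 mm rise to 20 mm. Probe bridge at x = 48 mm: bar 16 mm wide, underside 46 mm, connector top 63 mm above bench. Carrier starts home, a filter module in its nest under the bridge. Three alike units, in any order.
- slide_a (a joint): carrier travel, m: 0 = home (nest under the bridge, rear stop), 0.09 = fully out at the front stop, towards the unit's -x. Stays where left; friction about 2 N (unit a)
- lip_a (a point): centre of the top edge of the upright lip across the carrier's front, 34 mm above the bench. Lip: 8 mm thick (unit x), 64 mm wide, stands 20 mm above the carrier plate (plate top 14 mm above bench). Behind it an open pocket 48 mm long, 64 mm wide, down to the plate, then the nest frame, 7 mm high. Moves with the carrier.
- tester_b: metal test slide, fixed; base 84 mm wide, x -122 to 95 mm. Origin: base underside on the lane's centre line; x along the rail away from the robot, z up. Rails at y +-37 mm rise to 20 mm. Probe bridge at x = 48 mm: bar 16 mm wide, underside 46 mm, connector top 63 mm above bench. Carrier starts fully out, a filter module in its nest before the bridge. Three alike units, in any order.
- slide_b (a joint): carrier travel, m: 0 = home (nest under the bridge, rear stop), 0.09 = fully out at the front stop, towards the unit's -x. Stays where left; friction about 2 N (unit b)
- lip_b (a point): centre of the top edge of the upright lip across the carrier's front, 34 mm above the bench. Lip: 8 mm thick (unit x), 64 mm wide, stands 20 mm above the carrier plate (plate top 14 mm above bench). Behind it an open pocket 48 mm long, 64 mm wide, down to the plate, then the nest frame, 7 mm high. Moves with the carrier.
- tester_c: metal test slide, fixed; base 84 mm wide, x -122 to 95 mm. Origin: base underside on the lane's centre line; x along the rail away from the robot, z up. Rails at y +-37 mm rise to 20 mm. Probe bridge at x = 48 mm: bar 16 mm wide, underside 46 mm, connector top 63 mm above bench. Carrier empty, starts 0 to 60 mm out; leave it. Three alike units, in any order.
- slide_c (a joint): carrier travel, m: 0 = home (nest under the bridge, rear stop), 0.09 = fully out at the front stop, towards the unit's -x. Stays where left; friction about 2 N (unit c)
- lip_c (a point): centre of the top edge of the upright lip across the carrier's front, 34 mm above the bench. Lip: 8 mm thick (unit x), 64 mm wide, stands 20 mm above the carrier plate (plate top 14 mm above bench). Behind it an open pocket 48 mm long, 64 mm wide, down to the plate, then the nest frame, 7 mm high. Moves with the carrier.
- nest_a (a point): centre of the nest's floor on the carrier, 14 mm above the bench, 72.5 mm behind (unit +x of) the lip point. Black frame of walls 7 mm high round the module.
- nest_b (a point): centre of the nest's floor on the carrier, 14 mm above the bench, 72.5 mm behind (unit +x of) the lip point. Black frame of walls 7 mm high round the module.
- tested_module: filter module: white block on a green board, 30 x 42 x 17 mm, loose in its nest (1.5 mm play each side); origin at the centre of its underside. Starts in the nest of unit a.
- waiting_module: filter module: white block on a green board, 30 x 42 x 17 mm, loose in its nest (1.5 mm play each side); origin at the centre of its underside. Starts in the nest of unit b.
- heatsink: finned heatsink 34 x 50 x 26 mm, loose bystander left of the slides; origin centre of underside
- side_cutters: side cutters 123 x 48 x 13 mm, loose bystander right of the slides; origin centre of underside
- attenuator: metal coaxial attenuator 54 x 17 x 17 mm, loose bystander left of the slides; origin centre of underside
Things that resemble listed ones, but are neither listed nor needed, are in the scene too. What is shaped like the waiting_module but pink or purple is not meant.

How it is judged:
By the outcome, as a careful person would: the job done as asked, in the order asked, and still so for the second after the job is handed in, with the robot touching nothing.
It also fails if it takes over 48 s, if anything falls off the work surface, if the arm or the gripper's body presses on something with over 40 N, if the wrist force passes 120 N, or if a joint passes its speed limit or range.

### The arm

A 7-joint arm with a two-finger parallel gripper is mounted at the origin on a cart in front of the work surface, level with it; the furniture and walls round the work are solid. World frame = base frame: x ahead of the robot, y to its left, z up, the work surface at z = 0. Lengths are in mm, angles in rad, forces in N, time in s.
With the tool pointing down it reaches from about 350 to 775 mm from the base axis. Payload 3.1 kg.
Tool frame: the origin (TCP) lies on the centre line of the jaws, within the pads' length; the fingertips stand 14 mm ahead of it and the grasp point (between the pads) lies 5 mm behind it; z points along the fingers, y is the line along which they close (so a half turn about z gives the same grasp; the last joint's range is limited). The gripper opens to 85 mm and grips with 20 to 120 N. Pads are 22 mm wide; open, the fingers measure 114 mm over their backs; the gripper's body (76 mm by 85 mm) begins 54 mm behind the grasp point. The pads swing forward as they close: fully open they stand 13 mm farther back than shut.
Start: joints at [-1.354, 0.311, 0.014, 1.512, -0.004, 1.319, -0.027], TCP at [140.728, 531.707, 245.304] pointing down, gripper open.
Joint ranges: [-2.7, 2.7], [-0.3, 1.91], [-1.27, 1.3], [0.12, 2.57], [-1.44, 4.58], [0.2, 2.03], [-3.05, 3.05]. Speed limits (rad/s): [2.79, 2.79, 3.14, 3.14, 3.14, 3.14, 3.14].

### API

Orientations are given as a rotation vector (axis times angle).
In Python, from station import observe, snapshot, close_job gives the robot as it stands.
- The arm moves only by the tool step_arm, never from a script. Its argument "steps" is a list of rows, each a list of 7 numbers: the opening, from 0 (shut) to 1 (fully open), then the shift along the tool's x, y, z in units of 50 mm (1.0 is 50 mm), then the turn, a rotation vector about the tool's x, y, z in rad. In form: [[fingers, dx, dy, dz, wx, wy, wz], ...]. A call has 1 to 20 rows; each row shifts and turns the commanded pose from where the row before left it, along the tool's axes as they then stand; what a row does not reach is not made up. A row lasts 1/10 s, in which the tool goes at most 50 mm and 8.59 degrees, less where a joint would pass 70% of its speed; a pose out of reach is approached as far as the arm can. A call is refused whole if a number of a shift passes 1 or a number of a turn 0.15, either way. A call with a gripper value outside its range is refused whole. The fingers move at their own pace and stop on an object; the grip force is fixed at half the most. Time passes only in rows, so rows that do not move let the fingers close. It gives the time, the measured TCP pose, the force, the opening and the grip force at its end, in the units of the state.
- observe(): the state, without advancing time (a new reading comes with each control period).
- snapshot(name): name is "scene" or "top" or "wrist"; returns a dict with "color" (384x512x3 uint8, red, green, blue), "camera_matrix" (3x3 intrinsics, pixels), "world_from_camera" (4x4, takes a point from camera to world coordinates). Camera axes: x right, y down, z forward; pixel columns grow to the right and rows downward; lengths in mm; the calibration is good to about 2 mm. A picture is of the moment at which its call begins. There is no depth.
- close_job(): hands the job in; it is judged then, once.
The state is a dict: "time_s": time; "joint_pos": joint angles; "joint_velocities": joint speeds; "joint_torque": joint torques, N m; "ee_pos": TCP position; "tool_rot": TCP orientation; "force": force on the tool from outside, world axes, zero at the start; "ft_torque": the same for the moment, N m; "width": finger opening in mm; "gripper_force": force on a finger pad.
Only numpy, scipy, OpenCV 4.12 (cv2) and the standard library are available. Lean on these libraries where they do the work, as an engineer would, in place of code of your own. Each camera call takes 0.05 s, during which the arm holds its last target. There are 200 camera calls.

## Working session

There is one attempt and no reset: what is moved stays moved. The work goes in short steps, Python scripts to look and compute and a tool call to move; the robot and the scene stay as the last step left them, time stands still between calls to the robot, and variables do not carry over. Pictures are saved under pics/ and viewed, at most 10 in all, crops included, and the job is handed in when it is done.

Besides the shell and the picture viewer there is one more tool, called after "Call:" as a command line: name --pt "numbers of a row" for each row, then --argument value for the rest. step_arm: Moves the arm, as the interface text tells. Its arguments: {"type":"object","properties":{"steps":{"type":"array"}},"required":["steps"]}

```bash
mkdir -p pics; cat > h.py <<'E'
import numpy as np,cv2,pickle
from station import observe,snapshot,close_job
def take(n,f):
    s=snapshot(n); cv2.imwrite(f'pics/{f}.png',cv2.resize(s['color'][:,:,::-1],(800,600),interpolation=cv2.INTER_CUBIC)); pickle.dump(s,open(f'{f}.pkl','wb')); return s
def ray(s,uv,z):
    K,T=s['camera_matrix'],s['world_from_camera']
    d=T[:3,:3]@np.linalg.inv(K)@[uv[0],uv[1],1]; o=T[:3,3]
    return o+d*(z-o[2])/d[2]
def proj(s,p):
    K,T=s['camera_matrix'],s['world_from_camera']
    c=T[:3,:3].T@(np.array(p)-T[:3,3]); q=K@c; return q[:2]/q[2]
E
python3 - <<'E'
from h import *
for n in('top','scene'):
    s=take(n,n+'1'); print(n,s['world_from_camera'].round(3).tolist(),s['camera_matrix'].round(1).tolist())
o=observe(); print(o)
E
```

```text
top [[0.006, -0.999, 0.042, 493.127], [-1.0, -0.006, -0.005, 5.372], [0.005, -0.042, -0.999, 1260.381], [0.0, 0.0, 0.0, 1.0]] [[442.8, 0.0, 256.3], [0.0, 442.8, 189.9], [0.0, 0.0, 1.0]]
scene [[-0.583, -0.435, 0.686, -110.152], [-0.812, 0.329, -0.482, 447.707], [-0.016, -0.838, -0.545, 550.076], [0.0, 0.0, 0.0, 1.0]] [[366.6, 0.0, 258.9], [0.0, 366.6, 189.8], [0.0, 0.0, 1.0]]
{'time_s': 0.1, 'joint_pos': array([-1.35370822,  0.31162594,  0.01399589,  1.51287825, -0.00441892,
        1.31920482, -0.02720086]), 'joint_velocities': array([-0.00088174, -0.00217997,  0.00181963, -0.00320929,  0.00177894,
        0.00035818, -0.00026646]), 'joint_torque': array([ 1.01189991e-03, -3.80857337e+01,  1.46952742e-01, -2.31240731e+01,
        1.23748969e-02,  8.09015095e-03, -2.14763145e-05]), 'ee_pos': array([140.57274998, 531.09417246, 244.34796404]), 'tool_rot': array([-0.4052378 , -3.11514445,  0.00326062]), 'force': array([ 0.58560242, -0.19910065, -0.35577765]), 'ft_torque': array([-0.03717556,  0.03014835,  0.0199297 ]), 'gripper_force': 0.0, 'width': 85.26902840377716}
```

View pics/top1.png

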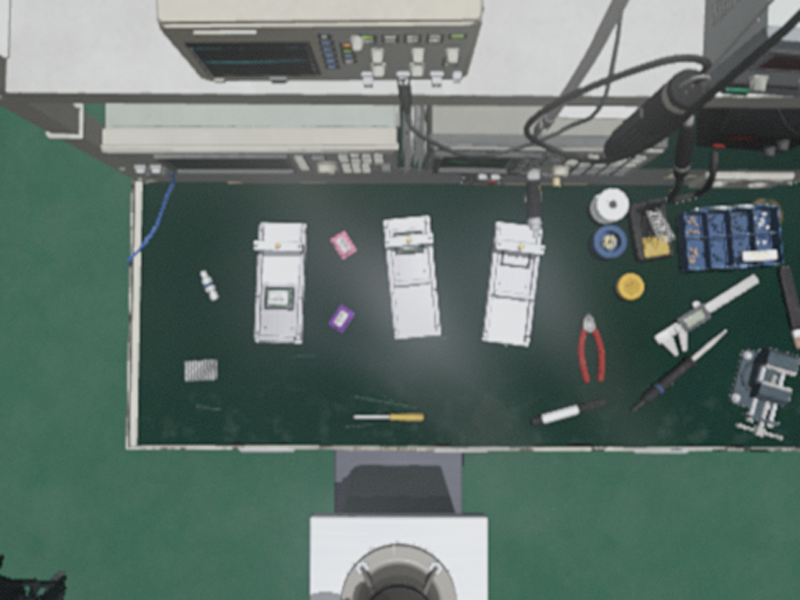

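View pics/scene1.png

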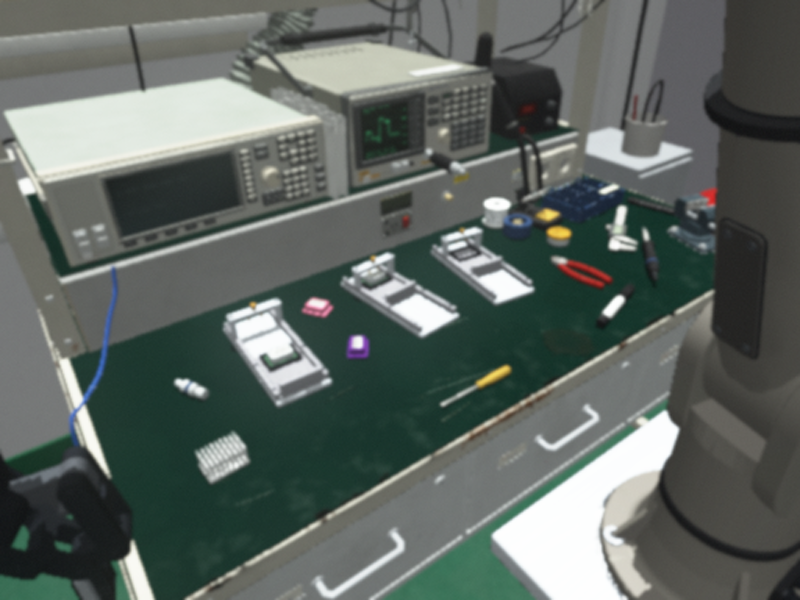

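```bash
python3 - <<'E'
from h import *
a=pickle.load(open('top1.pkl','rb'))['color'][130:230,155:355,::-1]
b=pickle.load(open('scene1.pkl','rb'))['color'][140:265,135:345,::-1]
r=lambda i,h:cv2.resize(i,(800,h),interpolation=cv2.INTER_CUBIC)
cv2.imwrite('pics/c1.png',r(a,400)); cv2.imwrite('pics/c2.png',r(b,476))
E
```

```text
(no output)
```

View pics/c1.png

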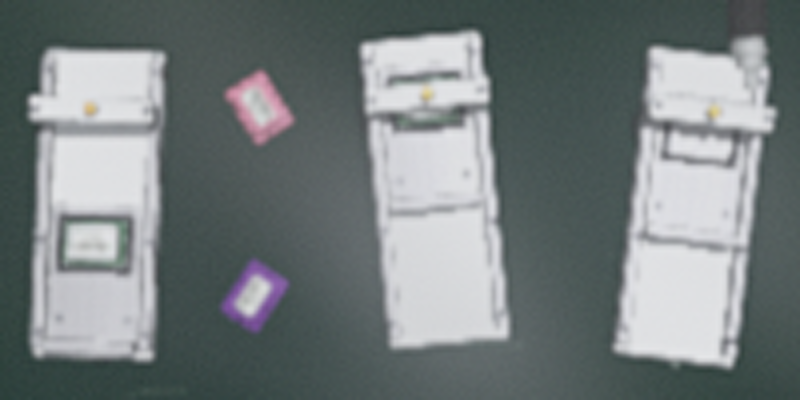

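View pics/c2.png

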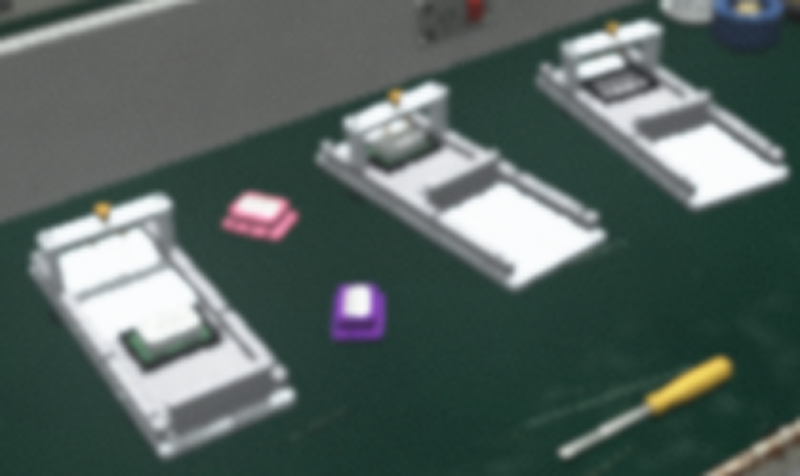

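```bash
cat > fit.py <<'E'
from h import *
from scipy.optimize import least_squares
s=pickle.load(open('top1.pkl','rb'))
U={'a':dict(rl=(361,42),rr=(481,34),fr=(510,340),fl=(390,348),con=(428,94)),
   'b':dict(rl=(45,48),rr=(165,52),fr=(155,360),fl=(31,357),con=(91,108)),
   'c':dict(rl=(649,47),rr=(770,62),fr=(736,366),fl=(614,352),con=(713,112))}
M=dict(rl=(95,42,10),rr=(95,-42,10),fr=(-122,-42,5),fl=(-122,42,5),con=(48,0,63))
def w(p,q):
    x,y,t=q; c,n=np.cos(t),np.sin(t); return np.array([x+c*p[0]-n*p[1],y+n*p[0]+c*p[1],p[2]])
P={}
for u,d in U.items():
    f=lambda q:np.concatenate([proj(s,w(M[k],q))-(np.array([155,130])+np.array(v)/4) for k,v in d.items()])
    x0=ray(s,(155+d['con'][0]/4,130+d['con'][1]/4),63)
    r=least_squares(f,[x0[0]-48,x0[1],0],x_scale=[1,1,.01]); P[u]=r.x
    print(u,r.x.round(3),'yaw deg',np.degrees(r.x[2]).round(2),'res px',r.fun.round(2))
    for dd in (0,.09): print('  lip',w((-24.5-dd*1000,0,34),r.x).round(1), 'native->crop',((proj(s,w((-28.5-dd*1000,0,34),r.x))-[155,130])*4).round(0))
E
python3 fit.py
```

```text
a [ 5.94268e+02 -2.06790e+01  9.70000e-02] yaw deg 5.58 res px [ 0.35  0.43 -0.2  -0.22 -0.41 -0.57  0.05  0.15  0.2   0.21]
  lip [569.9 -23.1  34. ] native->crop [438. 209.]
  lip [480.3 -31.8  34. ] native->crop [450. 339.]
b [ 5.83307e+02  2.15363e+02 -3.00000e-02] yaw deg -1.69 res px [ 0.28  0.22 -0.1   0.3  -0.55 -0.15  0.74 -0.45 -0.35  0.09]
  lip [558.8 216.1  34. ] native->crop [ 92. 223.]
  lip [468.9 218.7  34. ] native->crop [ 86. 353.]
c [ 5.84055e+02 -2.05370e+02 -1.08000e-01] yaw deg -6.21 res px [ 0.25  0.27 -0.64 -0.1  -0.59 -0.11  0.44 -0.    0.52 -0.05]
  lip [ 559.7 -202.7   34. ] native->crop [696. 226.]
  lip [ 470.2 -193.    34. ] native->crop [682. 355.]
```

```bash
cat > go.py <<'E'
import sys
from h import *
from scipy.spatial.transform import Rotation as R
def go(x,y,z,yaw):  # yaw = desired world angle (deg) of tool y minus 90
    o=observe(); r=R.from_rotvec(o['tool_rot']); M=r.as_matrix()
    print('t',o['time_s'],'pos',o['ee_pos'].round(1),'F',o['force'].round(1),'w',round(o['width'],1),'q',o['joint_pos'].round(2))
    c,s=np.cos(np.radians(yaw)),np.sin(np.radians(yaw))
    T=np.array([[-c,-s,0],[-s,c,0],[0,0,-1]]).T
    T=np.column_stack([[-c,-s,0],[-s,c,0],[0,0,-1]])
    print('turn(tool)',(r.inv()*R.from_matrix(T)).as_rotvec().round(3),
     'shift now-tool',(M.T@(np.array([x,y,z])-o['ee_pos'])/50).round(2),'shift after turn',(T.T@(np.array([x,y,z])-o['ee_pos'])/50).round(3))
if __name__=='__main__': go(*map(float,sys.argv[1:]))
E
python3 go.py 594 -21 120 5.58
```

```text
t 0.1 pos [140.6 531.1 244.3] F [ 0.6 -0.2 -0.4] w 85.3 q [-1.35  0.31  0.01  1.51 -0.    1.32 -0.03]
turn(tool) [-0.002 -0.    -0.356] shift now-tool [-11.59  -8.35   2.51] shift after turn [ -7.952 -11.871   2.487]
```

Call:
step_arm --pt "0 0 0 0 0 0 -0.119" --pt "0 0 0 0 0 0 -0.119" --pt "0 0 0 0 0 0 -0.119" --pt "0 -0.47 -0.7 0 0 0 0" --pt "0 -0.47 -0.7 0 0 0 0" --pt "0 -0.47 -0.7 0 0 0 0" --pt "0 -0.47 -0.7 0 0 0 0" --pt "0 -0.47 -0.7 0 0 0 0" --pt "0 -0.47 -0.7 0 0 0 0" --pt "0 -0.47 -0.7 0 0 0 0" --pt "0 -0.47 -0.7 0 0 0 0" --pt "0 -0.47 -0.7 0 0 0 0" --pt "0 -0.47 -0.7 0 0 0 0" --pt "0 -0.47 -0.7 0 0 0 0" --pt "0 -0.47 -0.7 0 0 0 0" --pt "0 -0.47 -0.7 0 0 0 0" --pt "0 -0.47 -0.7 0 0 0 0" --pt "0 -0.47 -0.7 0 0 0 0" --pt "0 -0.47 -0.7 0 0 0 0" --pt "0 0 0 0 0 0 0"

```text
time_s: 2.1
ee_pos: [571.8, 3.2, 244.4]
tool_rot: [-0.137, 3.138, -0.01]
force: [-0.3, -0.8, 0.4]
width: -0.1
gripper_force: 0.0
```

```bash
python3 go.py 594 -21 120 5.58
```

```text
t 2.1 pos [571.8   3.2 244.4] F [-0.3 -0.8  0.4] w -0.1 q [-0.37  0.37  0.45  1.46 -0.16  1.34  1.76]
turn(tool) [-0.007 -0.    -0.01 ] shift now-tool [-0.4  -0.51  2.49] shift after turn [-0.395 -0.526  2.488]
```

Call:
step_arm --pt "0 -0.2 -0.26 0.5 -0.007 0 -0.01" --pt "0 -0.2 -0.26 0.5 0 0 0" --pt "0 0 0 0.5 0 0 0" --pt "0 0 0 0.5 0 0 0" --pt "0 0 0 0.49 0 0 0" --pt "0 0 0 0 0 0 0" --pt "0 0 0 0 0 0 0"

```text
time_s: 2.8
ee_pos: [591.9, -11.2, 120.6]
tool_rot: [0.171, -3.135, -0.011]
force: [-0.0, 0.4, -0.1]
width: 0.0
gripper_force: 0.0
```

```bash
python3 go.py 594 -21 37 5.58; python3 - <<'E'
from h import *
take('wrist','w1')
E
```

```text
t 2.8 pos [591.9 -11.2 120.6] F [-0.   0.4 -0.1] w 0.0 q [-0.3   0.51  0.42  1.58 -0.24  1.1   1.86]
turn(tool) [ 0.007 -0.001  0.012] shift now-tool [-0.02 -0.21  1.67] shift after turn [-0.022 -0.199  1.671]
```

View pics/w1.png

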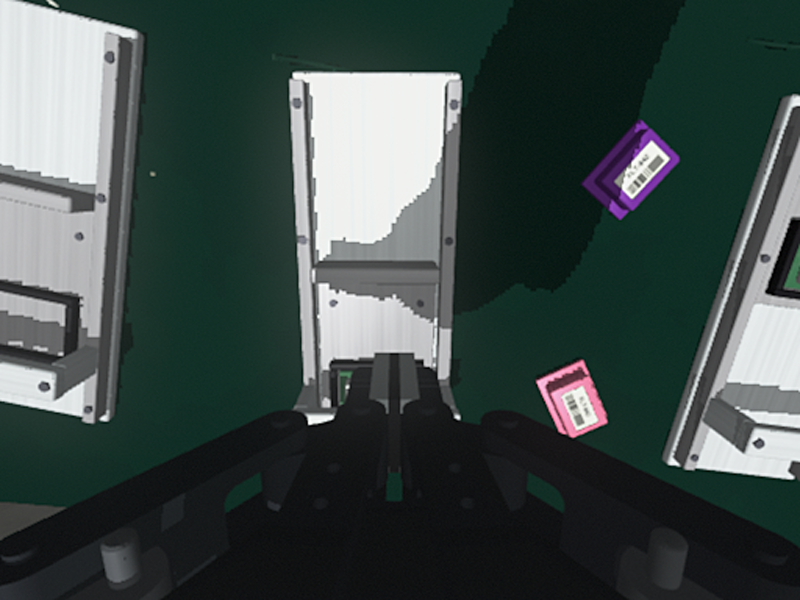

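```bash
python3 - <<'E'
from fit import *
v=pickle.load(open('w1.pkl','rb'))
for p in [(-28.5,32,34),(-28.5,-32,34),(-20.5,32,34),(-20.5,-32,34),(-20.5,0,14),(-122,42,5),(-122,-42,5),(0,0,14),(27.5,0,21)]: print(p,(proj(v,w(p,P['a']))*1.5625).round())
E
```

```text
a [ 5.94268e+02 -2.06790e+01  9.70000e-02] yaw deg 5.58 res px [ 0.35  0.43 -0.2  -0.22 -0.41 -0.57  0.05  0.15  0.2   0.21]
  lip [569.9 -23.1  34. ] native->crop [438. 209.]
  lip [480.3 -31.8  34. ] native->crop [450. 339.]
b [ 5.83307e+02  2.15363e+02 -3.00000e-02] yaw deg -1.69 res px [ 0.28  0.22 -0.1   0.3  -0.55 -0.15  0.74 -0.45 -0.35  0.09]
  lip [558.8 216.1  34. ] native->crop [ 92. 223.]
  lip [468.9 218.7  34. ] native->crop [ 86. 353.]
c [ 5.84055e+02 -2.05370e+02 -1.08000e-01] yaw deg -6.21 res px [ 0.25  0.27 -0.64 -0.1  -0.59 -0.11  0.44 -0.    0.52 -0.05]
  lip [ 559.7 -202.7   34. ] native->crop [696. 226.]
  lip [ 470.2 -193.    34. ] native->crop [682. 355.]
(-28.5, 32, 34) [440. 262.]
(-28.5, -32, 34) [310. 260.]
(-20.5, 32, 34) [439. 278.]
(-20.5, -32, 34) [310. 276.]
(-20.5, 0, 14) [376. 270.]
(-122, 42, 5) [461.  68.]
(-122, -42, 5) [293.  65.]
(0, 0, 14) [376. 306.]
(27.5, 0, 21) [376. 358.]
```

Call:
step_arm --pt "0 -0.02 -0.2 0 0 0 0.012" --pt "0 0 0 0.4 0 0 0" --pt "0 0 0 0.4 0 0 0" --pt "0 0 0 0.3 0 0 0" --pt "0 0 0 0.3 0 0 0" --pt "0 0 0 0.2 0 0 0" --pt "0 0 0 0 0 0 0" --pt "0 0 0 0 0 0 0"

```text
time_s: 3.65
ee_pos: [594.7, -21.2, 40.9]
tool_rot: [-0.151, 3.138, 0.011]
force: [0.1, -0.1, 0.3]
width: 0.1
gripper_force: 0.0
```

```bash
python3 go.py 594 -21 36 5.58; python3 - <<'E'
from h import *
take('wrist','w2')
E
```

```text
t 3.65 pos [594.7 -21.2  40.9] F [ 0.1 -0.1  0.3] w 0.1 q [-0.26  0.61  0.4   1.64 -0.28  0.94  1.9 ]
turn(tool) [ 0.007  0.    -0.001] shift now-tool [0.01 0.   0.1 ] shift after turn [0.014 0.005 0.097]
```

View pics/w2.png

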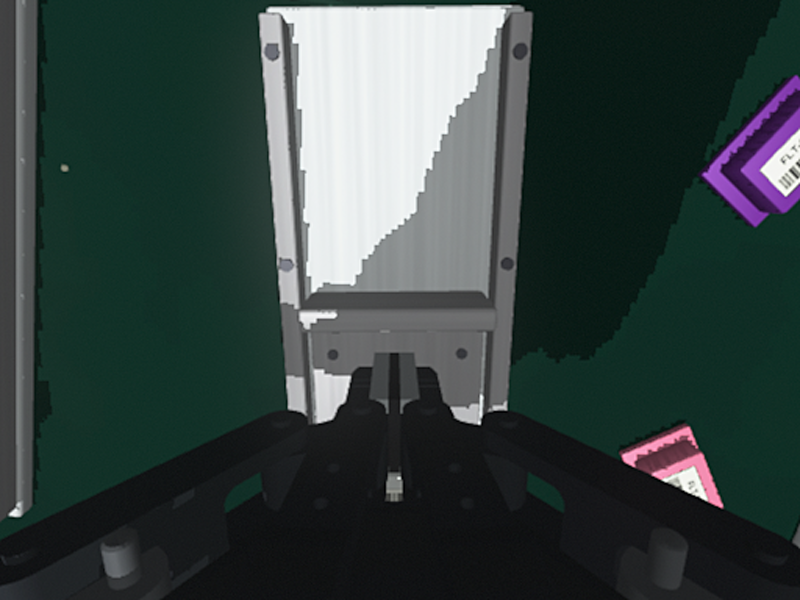

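Call:
step_arm --pt "0 0 0 0.1 0.007 0 0" --pt "0 0.05 0 0 0 0 0" --pt "0 0.05 0 0 0 0 0" --pt "0 0.05 0 0 0 0 0" --pt "0 0.05 0 0 0 0 0" --pt "0 0.05 0 0 0 0 0" --pt "0 0.05 0 0 0 0 0" --pt "0 0 0 0 0 0 0"

```text
time_s: 4.5
ee_pos: [579.3, -22.5, 35.9]
tool_rot: [-0.151, 3.138, 0.0]
force: [2.1, 0.2, -0.2]
width: 0.1
gripper_force: 0.6
```

```bash
python3 go.py 504.7 -29.7 36 5.58
```

```text
t 4.5 pos [579.3 -22.5  35.9] F [ 2.1  0.2 -0.2] w 0.1 q [-0.27  0.59  0.4   1.69 -0.28  0.91  1.9 ]
turn(tool) [ 0.     0.    -0.001] shift now-tool [ 1.5 -0.  -0. ] shift after turn [ 1.499  0.002 -0.002]
```

Call:
step_arm --pt "0 0.08 0 0 0 0 0" --pt "0 0.1 0 0 0 0 0" --pt "0 0.1 0 0 0 0 0" --pt "0 0.1 0 0 0 0 0" --pt "0 0.1 0 0 0 0 0" --pt "0 0.1 0 0 0 0 0" --pt "0 0.1 0 0 0 0 0" --pt "0 0.1 0 0 0 0 0" --pt "0 0.1 0 0 0 0 0" --pt "0 0.1 0 0 0 0 0" --pt "0 0.1 0 0 0 0 0" --pt "0 0.1 0 0 0 0 0" --pt "0 0.1 0 0 0 0 0" --pt "0 0.1 0 0 0 0 0" --pt "0 0.1 0 0 0 0 0" --pt "0 0.08 0 0 0 0 0" --pt "0 0.05 0 0 0 0 0" --pt "0 0 0 0 0 0 0"

```text
time_s: 6.3
ee_pos: [498.2, -30.0, 35.3]
tool_rot: [0.151, -3.136, -0.001]
force: [1.0, -1.2, -0.0]
width: -0.1
gripper_force: 0.5
```

Call:
step_arm --pt "0 0.03 0 0 0 0 0" --pt "0 0.03 0 0 0 0 0" --pt "0 0 0 0 0 0 0"

```text
time_s: 6.6
ee_pos: [497.4, -30.0, 35.5]
tool_rot: [-0.152, 3.136, 0.0]
force: [4.7, 0.2, -4.3]
width: 0.0
gripper_force: 2.5
```

Call:
step_arm --pt "0 0.04 0 0 0 0 0" --pt "0 0 0 0 0 0 0" --pt "0 0 0 0 0 0 0"

```text
time_s: 6.9
ee_pos: [497.3, -30.0, 35.9]
tool_rot: [-0.152, 3.132, -0.0]
force: [7.7, 0.7, -6.4]
width: -0.1
gripper_force: 4.0
```

Call:
step_arm --pt "0 0.04 0 0 0 0 0" --pt "0 0 0 0 0 0 0" --pt "0 0 0 0 0 0 0"

```text
time_s: 7.2
ee_pos: [497.3, -29.9, 36.2]
tool_rot: [-0.152, 3.128, -0.001]
force: [11.0, 1.0, -8.3]
width: 0.2
gripper_force: 5.5
```

Call:
step_arm --pt "0 -0.1 0 0 0 0 0" --pt "0 -0.1 0 0 0 0 0" --pt "0 -0.08 0 0 0 0 0" --pt "0 0 0 0 0 0 0" --pt "0 0 0 -0.3 0 0 0" --pt "0 0 0 -0.5 0 0 0" --pt "0 0 0 -0.8 0 0 0" --pt "0 0 0 -0.9 0 0 0" --pt "0 0 0 0 0 0 0" --pt "0 0 0 0 0 0 0"

```text
time_s: 8.2
ee_pos: [506.4, -29.6, 161.5]
tool_rot: [-0.151, 3.136, 0.001]
force: [0.4, -0.0, -0.5]
width: 0.5
gripper_force: 0.0
```

```bash
python3 go.py 435 219.7 165 -1.69; python3 - <<'E'
from h import *
s=take('top','top2')
a=s['color'][115:250,140:350,::-1]
cv2.imwrite('pics/c3.png',cv2.resize(a,(800,514),interpolation=cv2.INTER_CUBIC))
E
```

```text
t 8.2 pos [506.4 -29.6 161.5] F [ 0.4 -0.  -0.5] w 0.5 q [-0.35  0.3   0.47  1.77 -0.15  1.1   1.84]
turn(tool) [0.001 0.002 0.126] shift now-tool [ 0.94  5.1  -0.07] shift after turn [ 1.575  4.942 -0.069]
```

View pics/c3.png

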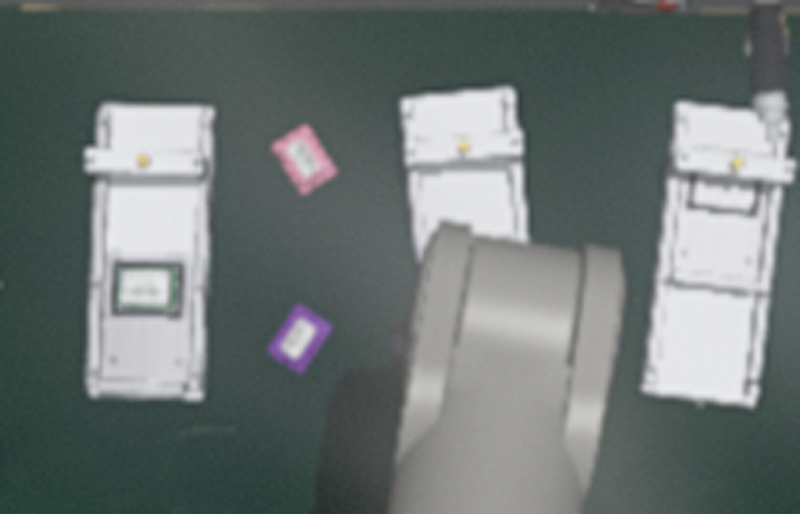

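Call:
step_arm --pt "0 0 0 0 0 0 0.126" --pt "0 0.15 0.49 0 0 0 0" --pt "0 0.15 0.49 0 0 0 0" --pt "0 0.15 0.49 0 0 0 0" --pt "0 0.15 0.49 0 0 0 0" --pt "0 0.15 0.49 0 0 0 0" --pt "0 0.15 0.49 0 0 0 0" --pt "0 0.15 0.49 0 0 0 0" --pt "0 0.15 0.49 0 0 0 0" --pt "0 0.15 0.49 0 0 0 0" --pt "0 0.15 0.49 0 0 0 0" --pt "0 0 0 0 0 0 0" --pt "0 0 0 0 0 0 0"

```text
time_s: 9.55
ee_pos: [437.1, 217.1, 158.8]
tool_rot: [-0.044, -3.138, 0.004]
force: [1.0, -1.0, 0.5]
width: 0.4
gripper_force: 0.0
```

```bash
python3 go.py 436 219.7 38 -1.69; python3 - <<'E'
from h import *
take('top','top3');s=take('wrist','w3')
a=pickle.load(open('top3.pkl','rb'))['color'][115:250,140:350,::-1]
cv2.imwrite('pics/c4.png',np.vstack([cv2.resize(a,(600,300),interpolation=cv2.INTER_CUBIC),cv2.resize(s['color'][:300,:,::-1],(600,300))]))
E
```

```text
t 9.55 pos [437.1 217.1 158.8] F [ 1.  -1.   0.5] w 0.4 q [-0.79  0.26  0.35  1.82 -0.1   1.08  1.14]
turn(tool) [-0.003 -0.003  0.001] shift now-tool [0.02 0.06 2.42] shift after turn [0.024 0.052 2.417]
```

View pics/c4.png

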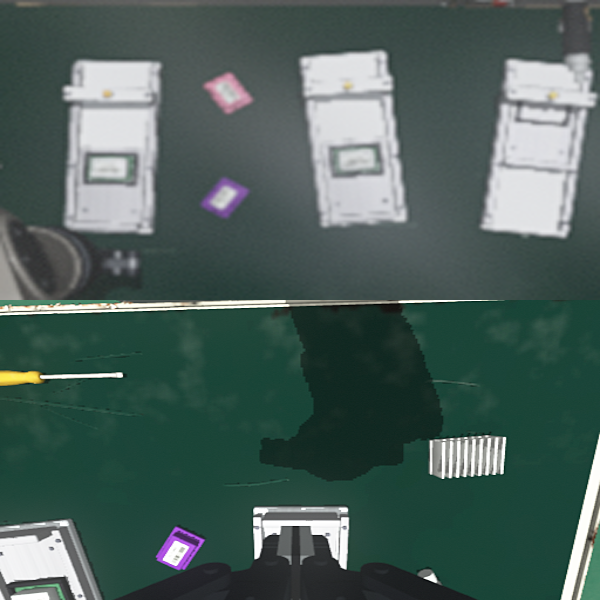

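Call:
step_arm --pt "0 0.04 0.05 0.3 0 0 0" --pt "0 0 0 0.5 0 0 0" --pt "0 0 0 0.5 0 0 0" --pt "0 0 0 0.5 0 0 0" --pt "0 0 0 0.4 0 0 0" --pt "0 0 0 0.23 0 0 0" --pt "0 0 0 0 0 0 0" --pt "0 0 0 0 0 0 0"

```text
time_s: 10.45
ee_pos: [437.3, 219.7, 39.6]
tool_rot: [0.048, 3.141, 0.0]
force: [-0.2, 0.1, 0.2]
width: -0.1
gripper_force: 0.0
```

```bash
python3 go.py 543.9 216.5 37 -1.69
```

```text
t 10.45 pos [437.3 219.7  39.6] F [-0.2  0.1  0.2] w -0.1 q [-0.75  0.42  0.31  1.94 -0.18  0.8   1.2 ]
turn(tool) [ 0.     0.001 -0.001] shift now-tool [-2.13  0.    0.05] shift after turn [-2.132e+00 -1.000e-03  5.200e-02]
```

Call:
step_arm --pt "0 -0.06 0 0.05 0 0 0" --pt "0 -0.06 0 0 0 0 0" --pt "0 -0.06 0 0 0 0 0" --pt "0 -0.06 0 0 0 0 0" --pt "0 -0.06 0 0 0 0 0" --pt "0 -0.06 0 0 0 0 0" --pt "0 -0.06 0 0 0 0 0" --pt "0 -0.06 0 0 0 0 0" --pt "0 -0.06 0 0 0 0 0" --pt "0 0 0 0 0 0 0"

```text
time_s: 11.45
ee_pos: [463.9, 219.3, 36.5]
tool_rot: [0.047, 3.141, -0.0]
force: [-0.4, 0.4, -0.6]
width: -0.2
gripper_force: 0.5
```

Call:
step_arm --pt "0 -0.06 0 0 0 0 0" --pt "0 -0.1 0 0 0 0 0" --pt "0 -0.1 0 0 0 0 0" --pt "0 -0.1 0 0 0 0 0" --pt "0 -0.1 0 0 0 0 0" --pt "0 -0.1 0 0 0 0 0" --pt "0 -0.1 0 0 0 0 0" --pt "0 -0.1 0 0 0 0 0" --pt "0 -0.1 0 0 0 0 0" --pt "0 -0.1 0 0 0 0 0" --pt "0 -0.1 0 0 0 0 0" --pt "0 -0.1 0 0 0 0 0" --pt "0 -0.1 0 0 0 0 0" --pt "0 -0.1 0 0 0 0 0" --pt "0 -0.08 0 0 0 0 0" --pt "0 -0.05 0 0 0 0 0" --pt "0 0 0 0 0 0 0"

```text
time_s: 13.15
ee_pos: [539.3, 216.8, 37.0]
tool_rot: [0.047, 3.139, -0.0]
force: [-0.2, 1.1, -0.9]
width: -0.0
gripper_force: 0.5
```

Call:
step_arm --pt "0 -0.04 0 0 0 0 0" --pt "0 -0.04 0 0 0 0 0" --pt "0 0 0 0 0 0 0"

```text
time_s: 13.45
ee_pos: [542.8, 216.7, 37.0]
tool_rot: [0.047, 3.14, -0.0]
force: [-2.0, 0.2, 0.3]
width: -0.0
gripper_force: 0.7
```

Call:
step_arm --pt "0 -0.04 0 0 0 0 0" --pt "0 -0.04 0 0 0 0 0" --pt "0 0 0 0 0 0 0"

```text
time_s: 13.75
ee_pos: [545.7, 216.7, 36.8]
tool_rot: [-0.047, -3.14, 0.0]
force: [-4.2, -0.6, 3.5]
width: -0.2
gripper_force: 2.0
```

Call:
step_arm --pt "0 -0.04 0 0 0 0 0" --pt "0 0 0 0 0 0 0" --pt "0 0 0 0 0 0 0"

```text
time_s: 14.05
ee_pos: [545.8, 216.8, 36.5]
tool_rot: [-0.046, -3.136, 0.001]
force: [-6.8, -1.6, 4.9]
width: -0.0
gripper_force: 3.6
```

Call:
step_arm --pt "0 -0.04 0 0 0 0 0" --pt "0 0 0 0 0 0 0" --pt "0 0 0 0 0 0 0"

```text
time_s: 14.35
ee_pos: [545.8, 216.8, 36.3]
tool_rot: [-0.045, -3.132, 0.001]
force: [-10.2, -0.8, 8.5]
width: 0.0
gripper_force: 5.2
```

Call:
step_arm --pt "0 0.1 0 0 0 0 0" --pt "0 0.15 0 0 0 0 0" --pt "0 0.2 0 0 0 0 0" --pt "0 0 0 -0.3 0 0 0" --pt "0 0 0 -0.6 0 0 0" --pt "0 0 0 -0.9 0 0 0" --pt "0 0 0 -0.9 0 0 0" --pt "0 0.6 0 0 0 0 0" --pt "0 0.6 0 0 0 0 0" --pt "0 0.6 0 0 0 0 0" --pt "0 0.4 0 0 0 0 0" --pt "0 0 0 0 0 0 0" --pt "0 0 0 0 0 0 0"

```text
time_s: 15.65
ee_pos: [418.1, 220.9, 172.1]
tool_rot: [0.046, 3.139, 0.002]
force: [0.7, 1.1, -0.5]
width: 0.3
gripper_force: 0.0
```

```bash
python3 - <<'E'
from h import *
s=take('top','top4'); b=take('scene','scene2')
a=s['color'][115:250,140:350,::-1]
cv2.imwrite('pics/c5.png',np.vstack([cv2.resize(a,(500,300),interpolation=cv2.INTER_CUBIC),cv2.resize(b['color'][140:265,135:345,::-1],(500,300),interpolation=cv2.INTER_CUBIC)]))
o=observe();print(o['ee_pos'],o['force'],o['time_s'])
E
```

```text
[418.99758305 220.54164759 171.959712  ] [-0.42850202 -0.31352857  0.13557201] 15.75
```

View pics/c5.png

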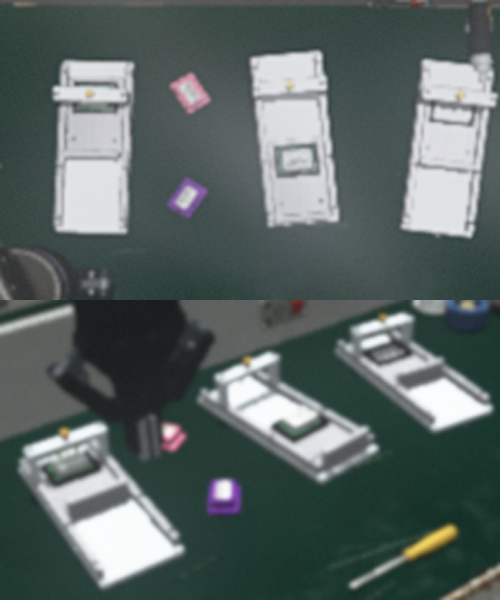

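The left unit (b) now has its carrier home with its module under the bridge, at about (94,100) in the top view. The middle unit (a) is fully out with its module seated, at about (297,160). The empty unit (c) hasn't moved, and the arm is clear of everything.

```bash
python3 -c "
from station import close_job
print(close_job())"
```

```text
the job is handed in; nothing more can be done
None
```

Job handed in at about 16 s: carrier a was drawn out to its front stop, then carrier b was pushed home under its bridge. Both modules stayed seated, the empty carrier was left alone, and the arm finished clear.

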